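Find the loose lid of the fixings box and push it open

TASK

Three of the four blue lids on the wooden fixings box are held solid by full compartments; the fourth one is free. Press gently with the closed fingertips on the soft black pads of the lids until you find the one that gives, then push that lid fully open, so that it stands nearly upright and stays so. Do not force the solid lids, grip nothing, and leave the other things on the bench where they are.

Things in the scene. Friction and masses are not known exactly. Their poses are not given: they have to be found in the camera images.
- bin: Wooden fixings box, four compartments in a row, screwed down. Depth 112 mm (x), width 352 mm (y), height 88 mm. Origin: centre of underside; x points from its near to its far wall, y left along the row, z up. Walls 8 mm thick; compartments 96 x 78 mm inside, floor at z = 8 mm. Three of them, others each time, are packed full and hold their lids solid (under 3 mm of give at the pad, besides the pad's own softness).
- lid_1 (a joint): Turn of blue lid 1 (from the left, +y; lids 86 mm apart), rad: 0 shut and level, grows as the near part goes down and the far part rises, stop at 1.4. Plate 92 (x) x 74 x 6 mm on a pivot pin along the box's y, at x = +14, z = 82 mm in the box: 60 mm of it lie on the near side of the pin. Pivot friction 0.05 N m (1 to 2 N at the pad), no spring: it stays where it is left.
- lid_1_pad (a point): Centre of the top of the soft black rubber press pad (30x54 mm, 8 mm thick) on the near part of lid 1, 38 mm to the near side of its pivot pin, 93 mm above the bench when shut (5 mm above the walls). Pressed, the pad sinks 1 mm per 2 N, at most 6 mm. Moves with the lid; axes as the box's when shut. Only the near part can go down; all lids look alike.
- lid_2 (a joint): Turn of blue lid 2 (from the left, +y; lids 86 mm apart), rad: 0 shut and level, grows as the near part goes down and the far part rises, stop at 1.4. Plate 92 (x) x 74 x 6 mm on a pivot pin along the box's y, at x = +14, z = 82 mm in the box: 60 mm of it lie on the near side of the pin. Pivot friction 0.05 N m (1 to 2 N at the pad), no spring: it stays where it is left.
- lid_2_pad (a point): Centre of the top of the soft black rubber press pad (30x54 mm, 8 mm thick) on the near part of lid 2, 38 mm to the near side of its pivot pin, 93 mm above the bench when shut (5 mm above the walls). Pressed, the pad sinks 1 mm per 2 N, at most 6 mm. Moves with the lid; axes as the box's when shut. Only the near part can go down; all lids look alike.
- lid_3 (a joint): Turn of blue lid 3 (from the left, +y; lids 86 mm apart), rad: 0 shut and level, grows as the near part goes down and the far part rises, stop at 1.4. Plate 92 (x) x 74 x 6 mm on a pivot pin along the box's y, at x = +14, z = 82 mm in the box: 60 mm of it lie on the near side of the pin. Pivot friction 0.05 N m (1 to 2 N at the pad), no spring: it stays where it is left.
- lid_3_pad (a point): Centre of the top of the soft black rubber press pad (30x54 mm, 8 mm thick) on the near part of lid 3, 38 mm to the near side of its pivot pin, 93 mm above the bench when shut (5 mm above the walls). Pressed, the pad sinks 1 mm per 2 N, at most 6 mm. Moves with the lid; axes as the box's when shut. Only the near part can go down; all lids look alike.
- lid_4 (a joint): Turn of blue lid 4 (from the left, +y; lids 86 mm apart), rad: 0 shut and level, grows as the near part goes down and the far part rises, stop at 1.4. Plate 92 (x) x 74 x 6 mm on a pivot pin along the box's y, at x = +14, z = 82 mm in the box: 60 mm of it lie on the near side of the pin. Pivot friction 0.05 N m (1 to 2 N at the pad), no spring: it stays where it is left.
- lid_4_pad (a point): Centre of the top of the soft black rubber press pad (30x54 mm, 8 mm thick) on the near part of lid 4, 38 mm to the near side of its pivot pin, 93 mm above the bench when shut (5 mm above the walls). Pressed, the pad sinks 1 mm per 2 N, at most 6 mm. Moves with the lid; axes as the box's when shut. Only the near part can go down; all lids look alike.
- offcut: Wooden block, 70x110x34 mm, lying beyond the box's right end. Loose; to be left alone. Origin: centre of its underside.
- wheel: Flat white plastic wheel, 52 mm across, 13 mm high, lying beyond the box's left end. Loose; to be left alone. Origin: centre of its underside.
- case: Flat green case, 60x85x14 mm, lying in front of the box. Loose; to be left alone. Origin: centre of its underside.

How it is judged (in metres and radians):
On the way:
1. a lid gives under the fingers (((value of joint lid_1 above 0.1 rad and contact force between the fingers and lid_1 above 0.2 N) or (value of joint lid_2 above 0.1 rad and contact force between the fingers and lid_2 above 0.2 N) or (value of joint lid_3 above 0.1 rad and contact force between the fingers and lid_3 above 0.2 N) or (value of joint lid_4 above 0.1 rad and contact force between the fingers and lid_4 above 0.2 N))), for 0.05 s.
At the end, for the whole second after the job is handed in: The free lid stands open by more than 1.1 rad (its stop is at 1.4) and is at rest; the other three are shut (under 0.15 rad); wooden block, white wheel and green case are within 20 mm of where they were (((value of joint lid_1 above 1.1 rad and velocity of joint lid_1 between -0.1 and 0.1 rad/s and value of joint each of lid_2, lid_3, lid_4 below 0.15 rad) or (value of joint lid_2 above 1.1 rad and velocity of joint lid_2 between -0.1 and 0.1 rad/s and value of joint each of lid_1, lid_3, lid_4 below 0.15 rad) or (value of joint lid_3 above 1.1 rad and velocity of joint lid_3 between -0.1 and 0.1 rad/s and value of joint each of lid_1, lid_2, lid_4 below 0.15 rad) or (value of joint lid_4 above 1.1 rad and velocity of joint lid_4 between -0.1 and 0.1 rad/s and value of joint each of lid_1, lid_2, lid_3 below 0.15 rad)) and distance of each of offcut, wheel, case from where it was at the start of the episode below 0.02 m); the robot touches nothing.
It fails at once if the box or a lid is pushed with more than 45 N (contact force between any of the fingers, the arm and bin above 45 N).
It fails at once if a bystander is lifted or carried away (height (world z) of any of offcut, wheel, case above 0.02 m or distance of any of offcut, wheel, case from where it was at the start of the episode above 0.04 m).
It also fails if it takes over 54 s, if anything falls off the work surface, if the arm or the gripper's body presses on something with over 40 N, if the wrist force passes 120 N, or if a joint passes its speed limit or range.

ROBOT

A 6-joint arm with a two-finger parallel gripper is mounted at the origin on a cart in front of the work surface, level with it; the furniture and walls round the work are solid. World frame = base frame: x ahead of the robot, y to its left, z up, the work surface at z = 0. Lengths are in mm, angles in rad, forces in N, time in s.
With the tool pointing down it reaches from about 275 to 750 mm from the base axis. Payload 10.2 kg.
Tool frame: the origin (TCP) lies midway between the tips of the shut fingers; the grasp point (between the pads) lies 19 mm behind it (ctrl.tcp_to_grasp is the z of the grasp point in the tool frame, in mm); z points along the fingers, y is the direction in which the jaws open and shut (so a half turn about z gives the same grasp; the last joint's range is limited). The gripper opens to 85 mm and grips with 20 to 120 N. Pads are 22 mm wide; open, the fingers measure 114 mm over their backs; the gripper's body (76 mm by 85 mm) begins 54 mm behind the grasp point. The pads swing forward as they close: fully open they stand 13 mm farther back than shut.
Start: joints at [0.959, 0.313, 1.498, -0, 1.331, -0.223], TCP at [199.029, 485.817, 231.294] pointing down, gripper open.
Joint ranges: [-2.94, 2.94], [-0.97, 2.17], [0.19, 2.56], [-1.23, 4.37], [0.02, 3.11], [-2.88, 2.88]. Speed limits (rad/s): [2.39, 2.39, 3.01, 3.14, 3.14, 3.14].

INTERFACE

Orientations are given as a unit quaternion [w, x, y, z].
In Python, from rig import sensors, capture, order, ctrl gives the robot as it stands. The module is installed in compiled form; this text tells all that it offers.
- The arm moves only by the tool play_rows, never from a script. Its argument "deltas" is a list of rows, each a list of 7 numbers: the shift along the world's x, y, z in units of 40 mm (1.0 is 40 mm), then the turn, a rotation vector about the world's x, y, z in units of 6 degrees (1.0 is 6 degrees), then the opening, from -1 (shut) to 1 (fully open). A call has 1 to 8 rows; each row shifts and turns the commanded pose from where the row before left it; what a row does not reach is not made up. A row lasts 1/12 s, in which the tool goes at most 41.7 mm and 7.16 degrees, less where a joint would pass 70% of its speed; a pose out of reach is approached as far as the arm can. A call is refused whole if a number of a shift passes 1 or a number of a turn 1, either way. A call with a gripper value outside its range is refused whole. The fingers move at their own pace and stop on an object; "squeeze" is the grip in N (left out, the last holds). Time passes only in rows, so rows that do not move let the fingers close. It gives the time, the measured TCP pose, the force and the opening at its end, in the units of the state.
- sensors.sense(): the state, without advancing time (a new reading comes with each control period).
- capture(name): name is "side" or "top"; returns a dict with "pixels" (480x640x3 uint8, red, green, blue), "z_map" (480x640 float32, mm along the optical axis (not along the pixel's ray), 0 where there is no reading), "fx", "fy", "cx", "cy" (pixels), "k1" (the pictures are not rectified: a ray, as slopes to the right and down, at radius r is drawn at 1 + k1 r^2 times it, then the intrinsics apply), "eye" and "rotation" of the camera in the world. Camera axes: x right, y down, z forward; pixel columns grow to the right and rows downward; lengths in mm; the calibration is good to about 2 mm. A picture is of the moment at which its call begins.
- order.finish_job(): hands the job in, once; it reports no verdict.
The state is a dict: "time_s": time; "joints": joint angles; "dq": joint speeds; "tau": joint torques, N m; "eef_pos": TCP position; "ee_rot": TCP orientation; "force": force on the tool from outside, world axes, zero at the start; "wrist_torque": the same for the moment, N m; "grip_width": opening from 0.0 (shut) to 1.0 (fully open).
Only numpy, scipy, OpenCV 4.12 (cv2) and the standard library are available. Lean on these libraries where they do the work, as an engineer would, in place of code of your own. Each camera call takes 0.05 s, during which the arm holds its last target. There are 200 camera calls.

## Working session

There is one attempt and no reset: what is moved stays moved. The work goes in short steps, Python scripts to look and compute and a tool call to move; the robot and the scene stay as the last step left them, time stands still between calls to the robot, and variables do not carry over. Pictures are saved under pics/ and viewed, about 8 in all and at most 12, crops included, and the job is handed in when it is done.

Besides the shell and the picture viewer there is one more tool, called after "Emit:" as name(argument=value, ...), one argument or row to a line, values as JSON. play_rows: Moves the arm, as the interface text tells. Its arguments: {"type":"object","properties":{"deltas":{"type":"array","items":{"type":"array","items":{"type":"number"}}},"squeeze":{"type":"number"}},"required":["deltas"]}

```bash
mkdir -p pics; cat > h.py <<'E'
import numpy as np, cv2
from rig import sensors, capture, order, ctrl
def world(c,u,v,z=None):
    K=np.array([[c['fx'],0,c['cx']],[0,c['fy'],c['cy']],[0,0,1.]])
    u=np.atleast_1d(u).astype(float);v=np.atleast_1d(v).astype(float)
    p=cv2.undistortPoints(np.stack([u,v],1)[:,None],K,np.array([c['k1'],0,0,0.]))[:,0]
    d=np.c_[p,np.ones(len(p))]
    R=np.array(c['rotation']);e=np.array(c['eye'])
    if z is None:
        return e+(d*c['z_map'][v.astype(int),u.astype(int)][:,None])@R.T
    w=d@R.T
    return e+w*((z-e[2])/w[:,2])[:,None]
E
python3 - <<'E'
from h import *
s=sensors.sense(); print(s)
for n in('top','side'):
    c=capture(n); print(n,c['eye'],c['rotation'],c['fx'],c['k1'])
    cv2.imwrite(f'pics/{n}0.png',c['pixels'][...,::-1])
    hsv=cv2.cvtColor(c['pixels'],cv2.COLOR_RGB2HSV)
    m=cv2.inRange(hsv,(100,100,50),(125,255,255))
    k,l,st,ce=cv2.connectedComponentsWithStats(m)
    for i in range(1,k):
        if st[i,4]>80: print(st[i],ce[i],world(c,*ce[i],z=85))
E
```

```text
{'time_s': 0.0, 'joints': array([ 9.58587290e-01,  3.13439977e-01,  1.49844434e+00, -2.96612896e-06,
        1.33100389e+00, -2.23423066e-01]), 'dq': array([ 0.00021875, -0.00017036, -0.00112267,  0.00058218,  0.00153683,
        0.00040609]), 'tau': array([ 4.86826775e-04, -4.12270153e+01, -2.59746176e+01, -1.71420138e-04,
        4.05326180e-03,  1.85241782e-05]), 'eef_pos': array([198.87853236, 485.59057123, 230.73747454]), 'ee_rot': array([-2.61528439e-04,  1.93170602e-01,  9.81164970e-01, -5.92636754e-04]), 'force': array([0.1239366 , 0.13988131, 0.94486009]), 'wrist_torque': array([ 0.00027735, -0.00024646, -0.04789558]), 'grip_width': 0.9990812679641894}
top [ 361.69443087 -210.70137417 1181.34950697] [-0.03595027  0.7112371  -0.70113663  0.03545126] 572.5880498653805 -0.12778993101927Traceback (most recent call last):
  File "<stdin>", line 10, in <module>
  File "h.py", line 11, in world
    w=d@R.T
      ~^~~~
ValueError: matmul: Input operand 1 has a mismatch in its core dimension 0, with gufunc signature (n?,k),(k,m?)->(n?,m?) (size 4 is different from 3)
```

View pics/top0.png

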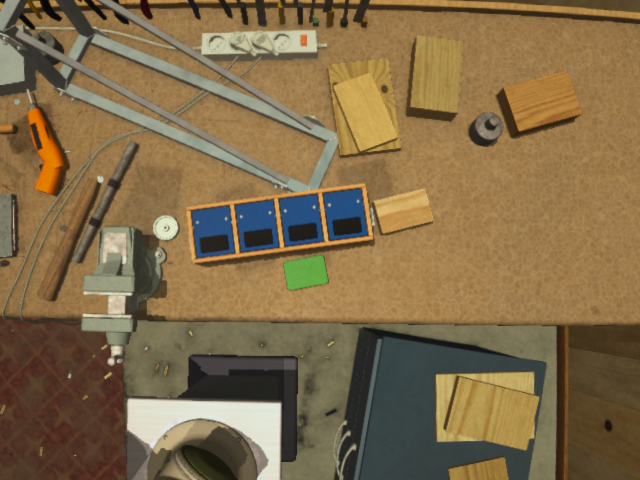

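The top view shows the four lids in a row. The black pads are at about px (214,243), (258,238), (302,233) and (346,228), with the wheel at (166,228), the case at (306,272) and the offcut at (403,211). I need to convert the camera rotation from its quaternion.

```bash
sed -i "s/R=np.array(c\['rotation'\])/q=c['rotation'];R=Rotation.from_quat([q[1],q[2],q[3],q[0]]).as_matrix()/; 1a from scipy.spatial.transform import Rotation" h.py
cat > m.py <<'E'
from h import *
for n in('top','side'):
    c=capture(n); print(n,np.round(c['eye']),np.round(c['rotation'],3))
    cv2.imwrite(f'pics/{n}1.png',c['pixels'][...,::-1])
    hsv=cv2.cvtColor(c['pixels'],cv2.COLOR_RGB2HSV)
    X,Y=np.meshgrid(range(640),range(480))
    m=cv2.inRange(hsv,(100,120,60),(125,255,255))
    b=cv2.inRange(hsv,(0,0,0),(180,255,50))
    for nm,mm,z in(('blue',m,85),('dark',b,93)):
        k,l,st,ce=cv2.connectedComponentsWithStats(mm,connectivity=4)
        for i in range(1,k):
            if 150<st[i,4]<4000:
                w=world(c,*ce[i],z=z)[0]; 
                if -600<w[1]<300 and 200<w[0]<700: 
                    v,u=np.where(l==i); print(nm,st[i],np.round(w),'depth med',np.round(np.median(world(c,u,v),0)))
E
python3 m.py
```

```text
top [ 362. -211. 1181.] [-0.036  0.711 -0.701  0.035]
blue [ 324  189   43   51 1302] [ 533. -280.   85.] depth med [ 536. -279.   86.]
blue [ 280  195   43   51 1313] [ 520. -195.   85.] depth med [ 523. -194.   86.]
blue [ 236  201   43   50 1299] [ 508. -110.   85.] depth med [ 511. -109.   86.]
blue [ 193  207   41   50 1264] [496. -25.  85.] depth med [499. -25.  86.]
dark [470 123  24  23 191] [ 683. -544.   93.] depth med [ 699. -560.   30.]
dark [333 218  28  17 395] [ 502. -284.   93.] depth med [ 502. -284.   94.]
dark [289 223  28  18 400] [ 490. -199.   93.] depth med [ 489. -199.   94.]
dark [244 229  29  18 399] [ 477. -114.   93.] depth med [ 477. -114.   93.]
dark [200 235  29  18 394] [465. -30.  93.] depth med [465. -30.  93.]
dark [ 339  328  177  152 3196] [ 202. -341.   93.] depth med [ 150. -363. -433.]
dark [192 355 106   6 226] [252. -93.  93.] depth med [ 170.    3. -712.]
side [491. 454. 643.] [-0.01  -0.005  0.907 -0.421]
blue [268 199  51  25 720] [ 535. -278.   85.] depth med [ 537. -276.   86.]
blue [271 226  56  29 916] [ 522. -193.   85.] depth med [ 5
[... 309 characters left out ...]
[ 502. -278.   93.]
dark [302 226  20  24 372] [ 489. -194.   93.] depth med [ 490. -192.   93.]
dark [308 259  22  27 465] [ 477. -109.   93.] depth med [ 476. -109.   94.]
dark [405 279  98  15 329] [267. -81.  93.] depth med [ 145. -372. -206.]
dark [ 407  290  103   57 3249] [273. -17.  93.] depth med [ 116. -357. -304.]
dark [316 297  24  31 589] [464. -25.  93.] depth med [464. -24.  94.]
dark [ 417  337  103   86 3687] [265.  76.  93.] depth med [ 108. -338. -423.]
dark [424 376  35  62 629] [324. 115.  93.] depth med [ 122. -355. -605.]
dark [ 434  396  206   84 3779] [260. 190.  93.] depth med [ 109.   43. -171.]
dark [307 468  21  12 208] [480. 211.  93.] depth med [478. 171.   1.]
```

```bash
python3 - <<'E'
from h import *
X,Y=np.meshgrid(range(640),range(480))
for n in('top','side'):
    c=capture(n)
    w=world(c,X.ravel(),Y.ravel()); ok=c['z_map'].ravel()>0
    for y0 in range(-400,600,100):
        print(n,y0,[int(np.max(w[k,2])) if (k:=ok&(w[:,1]>=y0)&(w[:,1]<y0+100)&(w[:,0]>=x0)&(w[:,0]<x0+100)).any() else None for x0 in range(100,800,100)])
E
```

```text
top -400 [-188, -191, 9, 98, 97, 57, 59]
top -300 [-783, -782, 20, 98, 98, 50, 58]
top -200 [7, -784, 19, 100, 96, 88, 116]
top -100 [240, -783, 8, 102, 93, 150, 178]
top 0 [226, -782, 13, 93, 93, 199, 215]
top 100 [6, 177, 156, 152, 24, 25, 279]
top 200 [-781, 145, 151, 29, 28, 26, 351]
top 300 [-780, -31, 30, 30, 42, 47, 336]
top 400 [-781, -49, 12, 24, 26, 9, 53]
top 500 [-780, -780, None, None, None, None, None]
side -400 [-195, -195, 4, 95, 95, 54, 54]
side -300 [None, None, 17, 96, 95, 52, 55]
side -200 [4, None, 17, 96, 95, 84, 116]
side -100 [236, None, 4, 96, 91, 148, 178]
side 0 [225, None, 4, 93, 91, 202, 213]
side 100 [4, 174, 154, 148, 14, 27, 278]
side 200 [None, 152, 152, None, None, None, 283]
side 300 [None, None, None, None, None, None, None]
side 400 [None, None, None, None, None, None, None]
side 500 [None, None, None, None, None, None, None]
```

View pics/side1.png

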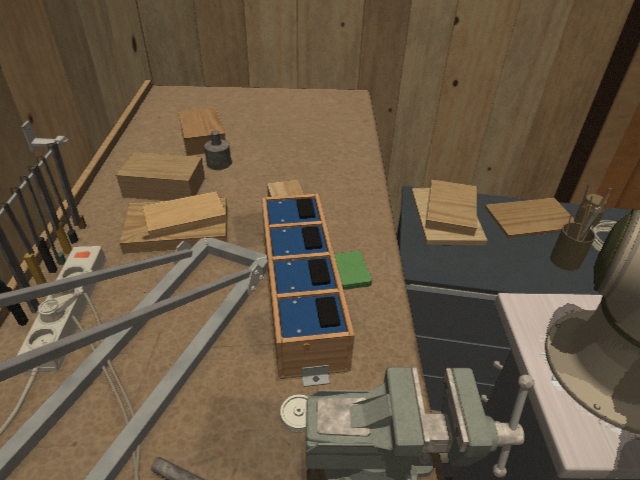

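The side view shows the box running from px (315,340) at the near end to (290,205). The vise at (400,430) is at most 177 mm high. The frame's foot at (255,265) is beyond x = 600. I'll go across at about 240 mm.

Emit:
play_rows(
  deltas=[
    [0.4,-0.85,0.1,0,0,0.85,-1],
    [0.4,-0.85,0.1,0,0,0.85,-1],
    [0.4,-0.85,0.1,0,0,0.85,-1],
    [0.4,-0.85,0,0,0,0.85,-1],
    [0.4,-0.85,0,0,0,0.85,-1],
    [0.4,-0.85,0,0,0,0.85,-1],
    [0.45,-0.85,0,0,0,0,-1],
    [0.45,-0.85,0,0,0,0,-1],
  ],
)

```text
time_s: 0.92
eef_pos: [331.3, 212.1, 243.4]
ee_rot: [0.0, -0.073, 0.997, 0.0]
force: [-0.2, 0.8, 0.4]
grip_width: -0.001
```

Emit:
play_rows(
  deltas=[
    [0.45,-0.8,0,0,0,0,-1],
    [0.45,-0.8,0,0,0,0,-1],
    [0.45,-0.8,0,0,0,0,-1],
    [0.45,-0.8,0,0,0,0,-1],
    [0.45,-0.8,0,0,0,0,-1],
    [0.45,-0.8,0,0,0,0,-1],
    [0.3,-0.5,0,0,0,0,-1],
    [0,0,0,0,0,0,-1],
  ],
)

```text
time_s: 1.58
eef_pos: [452.5, -1.6, 242.9]
ee_rot: [-0.0, -0.071, 0.998, -0.0]
force: [-0.2, 1.2, -0.4]
grip_width: 0.001
```

Emit:
play_rows(
  deltas=[
    [0.3,-0.63,0,0,0,0,-1],
    [0,0,-0.8,0,0,0,-1],
    [0,0,-0.8,0,0,0,-1],
    [0,0,-0.8,0,0,0,-1],
    [0,0,-0.6,0,0,0,-1],
    [0,0,-0.3,0,0,0,-1],
    [0,0,0,0,0,0,-1],
    [0,0,0,0,0,0,-1],
  ],
)

```text
time_s: 2.25
eef_pos: [462.9, -23.0, 111.5]
ee_rot: [-0.0, -0.073, 0.997, 0.0]
force: [-0.1, -0.3, 0.4]
grip_width: 0.002
```

Emit:
play_rows(
  deltas=[
    [0.05,-0.1,-0.25,0,0,0,-1],
    [0,0,-0.15,0,0,0,-1],
    [0,0,-0.08,0,0,0,-1],
    [0,0,-0.05,0,0,0,-1],
    [0,0,-0.05,0,0,0,-1],
    [0,0,0,0,0,0,-1],
    [0,0,0,0,0,0,-1],
  ],
)

```text
time_s: 2.83
eef_pos: [465.0, -27.4, 88.2]
ee_rot: [0.0, -0.073, 0.997, 0.0]
force: [-0.6, 0.5, 1.0]
grip_width: -0.002
```

Emit:
play_rows(
  deltas=[
    [0,0,-0.05,0,0,0,-1],
    [0,0,-0.05,0,0,0,-1],
    [0,0,0,0,0,0,-1],
    [0,0,0,0,0,0,-1],
  ],
)

```text
time_s: 3.17
eef_pos: [465.0, -27.4, 84.0]
ee_rot: [-0.0, -0.073, 0.997, 0.0]
force: [-2.6, 0.5, 1.7]
grip_width: 0.004
```

9 mm down at about 2 N means this lid appears to give. I'll keep going carefully.

Emit:
play_rows(
  deltas=[
    [0,0,-0.05,0,0,0,-1],
    [0,0,-0.05,0,0,0,-1],
    [0,0,-0.05,0,0,0,-1],
    [0,0,0,0,0,0,-1],
    [0,0,0,0,0,0,-1],
  ],
)

```text
time_s: 3.58
eef_pos: [465.0, -27.4, 77.9]
ee_rot: [-0.0, -0.073, 0.997, 0.0]
force: [0.1, 0.5, 0.6]
grip_width: 0.004
```

```bash
python3 - <<'E'
from h import *
c=capture('side'); im=c['pixels'][...,::-1]
cv2.imwrite('pics/press1.png',cv2.resize(im[150:400,200:420],None,fx=2.3,fy=2.3)); print(sensors.sense()['force'])
E
```

```text
[-0.55286831  0.16169417  0.38526747]
```

View pics/press1.png

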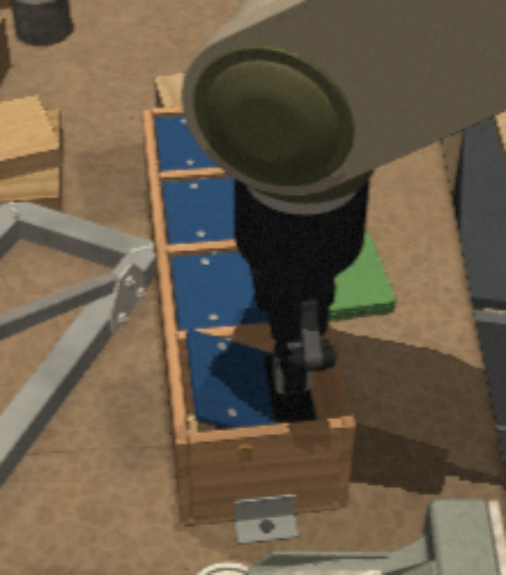

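The picture shows lid 1 (crop px 230,380) tilted, with its far edge raised and the fingers on its pad, so lid 1 is the free one. Next I push it down and then sweep it away from the robot.

Emit:
play_rows(
  deltas=[
    [0,0,-0.1,0,0,0,-1],
    [0,0,-0.1,0,0,0,-1],
    [0,0,-0.1,0,0,0,-1],
    [0,0,-0.1,0,0,0,-1],
    [0,0,-0.1,0,0,0,-1],
    [0,0,-0.1,0,0,0,-1],
    [0,0,-0.1,0,0,0,-1],
    [0,0,0,0,0,0,-1],
  ],
)

```text
time_s: 4.3
eef_pos: [464.5, -27.3, 49.2]
ee_rot: [-0.001, -0.073, 0.997, 0.0]
force: [-0.5, 0.3, -1.2]
grip_width: 0.002
```

Emit:
play_rows(
  deltas=[
    [0.08,0.01,0,0,0,0,-1],
    [0.08,0.01,0,0,0,0,-1],
    [0,0,0,0,0,0,-1],
  ],
)

```text
time_s: 4.55
eef_pos: [471.8, -26.5, 50.1]
ee_rot: [-0.0, -0.073, 0.997, 0.0]
force: [-1.5, -0.4, -0.3]
grip_width: -0.0
```

```bash
cat > a.py <<'E'
from h import *
# lid-1 angle from blue pixels' 3D points: plane fit in box x-z
c=capture('side'); hsv=cv2.cvtColor(c['pixels'],cv2.COLOR_RGB2HSV)
m=cv2.inRange(hsv,(100,120,30),(125,255,255)); v,u=np.where(m>0); w=world(c,u,v)
ex=np.array([.9895,.144]); ey=np.array([-.144,.9895]); p0=np.array([465,-27])+24*ex
d=w[:,:2]-p0; bx=d@ex; by=d@ey
for i in range(4):
    k=(abs(by+86*i)<30)&(abs(bx)<70)&(w[:,2]>40)&(w[:,2]<130); x,z=bx[k],w[k,2]
    if k.sum()>20:
        q=np.c_[x,z]; vt=np.linalg.svd(q-q.mean(0))[2][0]; print(i+1,k.sum(),'angle',np.arctan2(vt[1],vt[0])%np.pi,'z',z.min(),z.max())
print(sensors.sense()['force'])
import sys
cv2.imwrite(sys.argv[1],cv2.resize(c['pixels'][150:400,200:420,::-1],None,fx=2.3,fy=2.3))
E
python3 a.py pics/a1.png
```

```text
1 268 angle 1.229445690025265 z 63.26449968869849 116.19847478951783
2 626 angle 0.0029721658140602694 z 82.55551630124842 88.81807714526587
3 370 angle 3.1368480088347868 z 82.39382138488452 88.282202261988
4 90 angle 0.028146809610039014 z 83.29617587830148 88.05041658196217
[-0.6829017  -0.26005689 -0.66431285]
```

Emit:
play_rows(
  deltas=[
    [0.07,0.01,0,0,0,0,-1],
    [0.05,0.01,0,0,0,0,-1],
    [0,0,0,0,0,0,-1],
  ],
)

```text
time_s: 4.85
eef_pos: [476.3, -25.7, 50.0]
ee_rot: [-0.0, -0.073, 0.997, 0.0]
force: [-3.5, -1.7, -0.3]
grip_width: 0.002
```

```bash
python3 a.py pics/a2.png
```

```text
1 144 angle 1.3085136973144889 z 68.80846455975473 116.99706480638793
2 534 angle 3.1374064398673336 z 83.24699412013376 88.57805544523137
3 278 angle 3.1371454052341115 z 83.67211757235498 88.21609790716627
[-3.97714567 -0.65328265 -0.72069876]
```

Lid 1 is at about 1.31 rad. I'll back off toward the robot, then go up.

Emit:
play_rows(
  deltas=[
    [-0.15,-0.02,0,0,0,0,-1],
    [-0.2,-0.03,0,0,0,0,-1],
    [0,0,0.2,0,0,0,-1],
    [0,0,0.5,0,0,0,-1],
    [0,0,0.8,0,0,0,-1],
    [0,0,0.9,0,0,0,-1],
    [0,0,0.9,0,0,0,-1],
    [0,0,0.9,0,0,0,-1],
  ],
)

```text
time_s: 5.57
eef_pos: [461.8, -27.7, 220.8]
ee_rot: [0.001, -0.072, 0.997, -0.0]
force: [0.8, -0.2, -0.3]
grip_width: -0.004
```

Emit:
play_rows(
  deltas=[
    [-0.8,0,0.3,0,0,0,-1],
    [-0.8,0,0,0,0,0,-1],
    [-0.8,0,0,0,0,0,-1],
    [0,0,0,0,0,0,-1],
    [0,0,0,0,0,0,-1],
  ],
)

```text
time_s: 5.98
eef_pos: [365.7, -27.8, 231.1]
ee_rot: [0.001, -0.072, 0.997, -0.001]
force: [0.8, -0.0, 0.0]
grip_width: -0.001
```

```bash
python3 a.py pics/a3.png; python3 - <<'E'
from h import *
c=capture('top'); a=cv2.imread('pics/top1.png'); b=c['pixels'][...,::-1]
cv2.imwrite('pics/top3.png',b)
for n,lo,hi,r in(('green',(45,100,60),(75,255,255),(270,250,345,300)),('wheel',(0,0,140),(180,60,255),(148,212,184,244)),('offcut',(10,50,120),(25,255,255),(374,185,440,237))):
    x0,y0,x1,y1=r
    for im in(a,b):
        m=cv2.inRange(cv2.cvtColor(im[y0:y1,x0:x1].copy(),cv2.COLOR_BGR2HSV),lo,hi); M=cv2.moments(m,True); print(n,M['m00'],M['m10']/M['m00']+x0,M['m01']/M['m00']+y0)
E
```

```text
1 152 angle 1.307947099977475 z 67.38601469322236 116.32142016514888
2 1007 angle 3.1300416010204937 z 82.70637815545467 94.87633021797978
3 807 angle 3.1271293954643706 z 83.35423711028648 95.01844790529356
4 641 angle 3.129599660900045 z 82.95968993093948 93.60907803345776
[-0.22391156 -0.16678071  0.734082  ]
green 1159.0 305.3899913718723 272.3339085418464
green 1159.0 305.35547886108714 272.34081104400343
wheel 479.0 165.10020876826724 227.42797494780794
wheel 479.0 165.10020876826724 227.42797494780794
offcut 3263.0 407.1054244560221 209.73674532638677
offcut 3266.0 407.109614206981 209.74831598285365
```

View pics/a3.png

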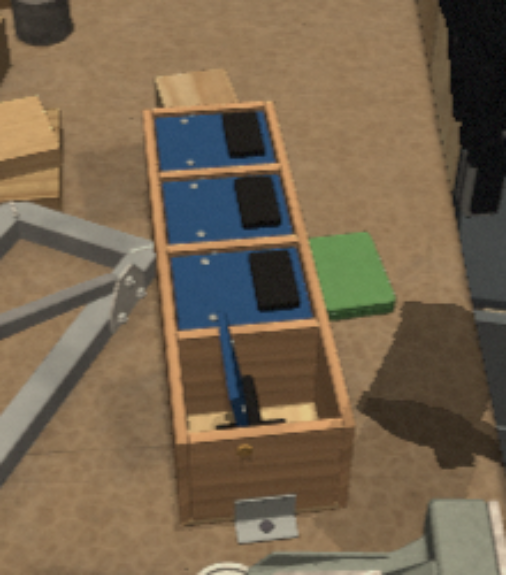

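The picture shows lid 1 nearly upright (crop px 235,370), the other three lids shut, the case in place and the arm clear of the box.

```bash
python3 -c "
from rig import order; print(order.finish_job())"
```

```text
the job is handed in; nothing more can be done
None
```

Lid 1, the leftmost, is the free one, and it now stands open at about 1.31 rad and stayed there after the arm let go. It gave on the first press, at about 2 N. I pushed it down with the closed fingertips to 50 mm above the bench, then away from the robot. After that I backed off and lifted clear; force readings stayed at about 4 N or less.

In the last checks lids 2 to 4 measured level, and I never pressed them. The case, wheel and block had not moved (under 0.1 px in the top view), and the arm was touching nothing. No check failed or disagreed. The job is handed in, at about 6 s of robot time; the hand-in gave no verdict.

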